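# Pin the camera bracket's hinge

### The job

Take the long hinge pin with the orange knob out of the grey rack and push it, point down, through the aligned holes of the white camera bracket's fork and the swing arm's lug between, until its flange sits flat on the upper fork lug; then let go. Leave the short pin with the blue knob in the rack.

Things in the scene. Friction and masses are not known exactly. Their poses are not given: they have to be found in the camera images.
- hinge_pin: the long pin, about 100 g: steel shank 16 mm thick, 62 mm long, its last 14 mm tapering to a 6 mm point; steel flange 40 mm across, 6 mm thick; above it an orange knob to grip, 22 mm across, 38 mm tall. Origin: on the axis at the flange's underside (the seating face); z up along the axis to the knob. Starts upright in either rack hole, flange resting on the rack top.
- short_pin: the pin to leave alone: same flange and knob, but the knob is blue and the shank only 30 mm long, too short to reach the lower fork lug. It hangs in the rack's other hole. Origin and axes as for the long pin.
- pin_rack: grey open-sided rack fixed to the bench, 60 x 180 mm, flat top 85 mm above the table with two 20 mm holes on its y axis, 55 mm either side of the middle, a pin hanging in each. Origin: centre of its underside; z up. Lift a long pin 65 mm or more straight up to clear it.
- bracket_hole (a point): centre of the hole's mouth in the upper fork lug's flat top, 94 mm above the table; bracket fixed to the bench. Three stacked round lugs (48 mm across, 26 mm holes) share this upright axis, down to 42 mm; free air below. +x: white wall plate, 90 mm wide, face 60 mm off, top 96 mm above the table. -y: aluminium swing arm, 58 to 76 mm high, to 115 mm off.
Mind the look-alikes: they are no part of the job. What is shaped like the hinge_pin but turquoise is not meant.

How it is judged (in metres and radians):
At the end, for the whole second after the job is handed in: The long pin stands upright (within 10 degrees) through all three lugs, point down, its axis within 10 mm of the holes' axis and its flange down on the upper lug (within 4 mm), released and at rest; the short pin is still in its rack hole (within 30 mm of its start) (horizontal distance between hinge_pin and bracket_hole below 0.01 m and z of hinge_pin in the frame of bracket_hole between -0.004 and 0.004 m and angle between hinge_pin's own z axis and vertical below 0.17 rad and linear speed of hinge_pin below 0.02 m/s and distance of short_pin from where it was at the start of the episode below 0.03 m); the robot touches nothing.
It fails at once if the short pin is taken out of the rack (distance of short_pin from where it was at the start of the episode above 0.03 m).
It also fails if it takes over 32 s, if anything falls off the work surface, if the arm or the gripper's body presses on something with over 40 N, if the wrist force passes 120 N, or if a joint passes its speed limit or range.

### The arm

A 7-joint arm with a two-finger parallel gripper is mounted at the origin on a cart in front of the work surface, level with it; the furniture and walls round the work are solid. World frame = base frame: x ahead of the robot, y to its left, z up, the work surface at z = 0. Lengths are in m, angles in degrees, forces in N, time in s.
With the tool pointing down it reaches from about 0.4 to 0.925 m from the base axis. Payload 4.1 kg.
Tool frame: the origin (TCP) lies on the centre line of the jaws, within the pads' length; the fingertips stand 22 mm ahead of it and the grasp point (between the pads) lies 3 mm ahead of it (finger_overhang is the distance from the TCP to the fingertips, in m); z points along the fingers, y is the line along which they close (so a half turn about z gives the same grasp; the last joint's range is limited). The gripper opens to 85 mm and grips with 20 to 120 N. Pads are 22 mm wide; open, the fingers measure 114 mm over their backs; the gripper's body (76 mm by 85 mm) begins 54 mm behind the grasp point. The pads swing forward as they close: fully open they stand 13 mm farther back than shut.
Start: joints at [58.041, 22.827, 2.584, 88.041, -1.071, 69.15, -2.905], TCP at [0.288, -0.583, 0.222] pointing down, gripper open.
Joint ranges: [-161.44, 161.44], [-28.35, 127.94], [-78.24, 83.42], [0, 140.83], [-78.03, 258.03], [13.02, 114.36], [-168.23, 168.23]. Speed limits (degrees/s): [147.25, 147.25, 180, 180, 180, 180, 180].

### API

Orientations are given as [roll, pitch, yaw] about the fixed x, y, z axes, in that order (R = Rz(yaw) Ry(pitch) Rx(roll)).
In Python, from rig import * gives the robot as it stands. The module is installed in compiled form; this text tells all that it offers.
- The arm moves only by the shell command python3 -m jog 'ROWS' [FORCE]. ROWS is text: rows parted by semicolons, each of 5 numbers parted by spaces: the shift along the tool's x, y, z in mm, then the turn about the tool's z in degrees, then the opening, from 0 (shut) to 1 (fully open). A call has 1 to 8 rows; each row is the pose to reach, as a shift and turn from the pose commanded when the call began, along the tool's axes at that moment; what a row does not reach only later rows make up. A row lasts 1/12 s, in which the tool goes at most 41.7 mm and 7.16 degrees, less where a joint would pass 70% of its speed; a pose out of reach is approached as far as the arm can. A call with a gripper value outside its range is refused whole. The fingers move at their own pace and stop on an object; FORCE is the grip in N (left out, the last holds). Time passes only in rows, so rows that repeat a pose let the fingers close. It gives the time, the measured TCP pose, the force, the opening and the grip force at its end, in the units of the state.
- sense(): the state, without advancing time (a new reading comes with each control period).
- snapshot(name): name is "side" or "top" or "wrist"; returns a dict with "frame" (420x560x3 uint8, blue, green, red), "vfov" (degrees; the focal length in pixels is half the picture's height over the tangent of half this angle, whatever the lens; pixels are square), "cx", "cy" (the principal point, pixels), "eye" and "orientation" of the camera in the world. Camera axes: x right, y up, looking along -z (the intrinsics and any distortion apply to the point x, -y, -z); pixel columns grow to the right and rows downward; lengths in m; the calibration is good to about 2 mm. A picture is of the moment at which its call begins. There is no depth.
- hand_in(): hands the job in; it is judged then, once.
The state is a dict: "t": time; "joints": joint angles; "qd": joint speeds; "tau": joint torques, N m; "tool_pos": TCP position; "tcp_rot": TCP orientation; "ft_force": force on the tool from outside, world axes, zero at the start; "moment": the same for the moment, N m; "width": opening from 0.0 (shut) to 1.0 (fully open); "finger_force": force on a finger pad.
Only numpy, scipy, OpenCV 4.12 (cv2) and the standard library are available. Lean on these libraries where they do the work, as an engineer would, in place of code of your own. Each camera call takes 0.05 s, during which the arm holds its last target. There are 200 camera calls.

## Working session

There is one attempt and no reset: what is moved stays moved. The work goes in short steps, Python scripts to look and compute and a shell command to move; the robot and the scene stay as the last step left them, time stands still between calls to the robot, and variables do not carry over. Pictures are saved under pics/ and viewed, at most 10 in all, crops included, and the job is handed in when it is done.

```bash
mkdir -p pics; cat > h.py <<'E'
from rig import *
import numpy as np, cv2
from scipy.spatial.transform import Rotation as R
def cam(n):
    return snapshot(n)
def ray(s,u,v):
    f=210/np.tan(np.radians(s["vfov"]/2))
    d=np.array([(u-s["cx"])/f,-(v-s["cy"])/f,-1.])
    return np.array(s["eye"]),R.from_euler('xyz',s["orientation"],degrees=True).as_matrix()@d
def onz(s,u,v,z):
    e,d=ray(s,u,v); return e+d*(z-e[2])/d[2]
E
python3 - <<'E'
from h import *
for n in("side","top","wrist"):
    s=cam(n); cv2.imwrite(f"pics/{n}0.png",s["frame"]); print(n,{k:v for k,v in s.items() if k!="frame"})
print(sense())
E
```

```text
side {'vfov': 44.519653141667085, 'cx': 285.9412467355709, 'cy': 205.49301384162047, 'eye': array([ 0.19736808, -0.12361926,  0.83384094]), 'orientation': array([ 31.82855344,  -0.43221594, -46.81834119])}
top {'vfov': 43.13856317477796, 'cx': 268.2467008547202, 'cy': 205.5615424047805, 'eye': array([0.35688709, 0.20690355, 0.95195614]), 'orientation': array([ 10.29175489,  -0.90602301, -88.95786126])}
wrist {'vfov': 65.57331023244977, 'cx': 280.77192436592213, 'cy': 205.29845613667084, 'eye': array([ 0.34815542, -0.55370965,  0.37132397]), 'orientation': array([-15.41542848,   0.0643495 , -63.76127558])}
{'t': 0.15, 'joints': array([58.03979709, 22.86068009,  2.58227931, 88.09664813, -1.07207275,
       69.15186485, -2.90652965]), 'qd': array([ 0.02157005, -0.13769987, -0.0481128 , -0.18734787,  0.06601206,
       -0.061166  , -0.0538251 ]), 'tau': array([ 2.91175988e-03, -4.75560665e+01,  1.36726074e+00, -2.54513490e+01,
        1.17769974e-02,  6.45600026e-03, -7.37130756e-08]), 'tool_pos': array([ 0.28766444, -0.58232279,  0.22092704]), 'tcp_rot': array([-1.79915186e+02,  5.90761580e-03,  2.62909188e+01]), 'ft_force': array([0.02092885, 0.05894526, 0.70375424]), 'moment': array([0.04824059, 0.01884936, 0.010742  ]), 'finger_force': 0.0, 'width': 1.0000518829255307}
```

View pics/side0.png

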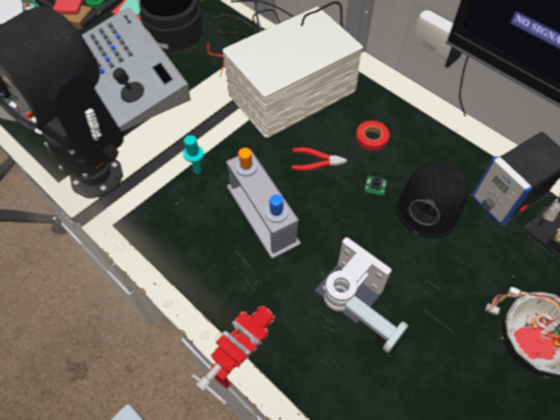

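View pics/top0.png

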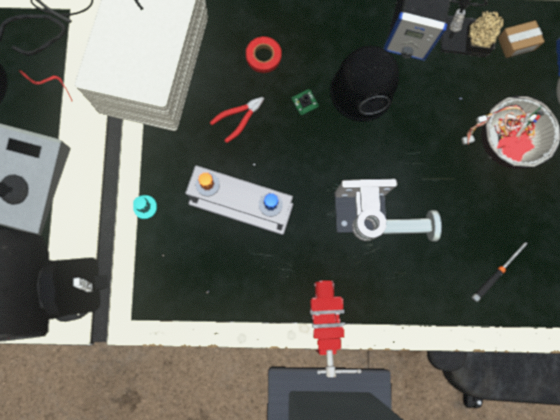

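Side view: candidates are the orange knob (245,158), blue knob (276,205) and turquoise look‑alike (193,148, off the rack). Only the orange one in the grey rack fits "long pin, orange knob". Top view: orange (206,181), blue (270,202), turquoise (145,207), bracket hole (369,226), wall plate above it (+x), swing arm to the right (-y). Now I'll confirm with a crop and measure.

```bash
cat > m.py <<'E'
from h import *
def blob(im,lo,hi):
    m=cv2.inRange(cv2.cvtColor(im,cv2.COLOR_BGR2HSV),lo,hi)
    n,l,st,c=cv2.connectedComponentsWithStats(m); return [(st[i].tolist(),c[i].round(1).tolist()) for i in range(1,n) if st[i,4]>40]
def tri(rs):
    A=np.zeros((3,3));b=np.zeros(3)
    for e,d in rs:
        d=d/np.linalg.norm(d);P=np.eye(3)-np.outer(d,d);A+=P;b+=P@e
    p=np.linalg.solve(A,b); return p,[np.linalg.norm(np.cross(p-e,d/np.linalg.norm(d))) for e,d in rs]
OR=((8,150,120),(22,255,255));BL=((105,150,80),(120,255,255))
E
python3 - <<'E'
from m import *
S={n:cam(n) for n in("side","top")}
for nm,(lo,hi) in dict(orange=OR,blue=BL).items():
    for n in S: print(nm,n,[(b,onz(S[n],*b[1],.115).round(4)) for b in blob(S[n]["frame"],lo,hi) if b[1][1]>130])
a=S["top"]["frame"][150:260,120:320];b=S["top"]["frame"][170:250,320:450]
cv2.imwrite("pics/c1.png",np.vstack([cv2.resize(a,(780,429),interpolation=2)]))
cv2.imwrite("pics/c2.png",cv2.resize(b,(780,480),interpolation=2))
E
```

```text
orange side [(([238, 147, 14, 22, 226], [244.9, 157.0]), array([0.5499, 0.2983, 0.115 ]))]
orange top [(([200, 174, 13, 14, 104], [205.4, 180.1]), array([0.5487, 0.2985, 0.115 ]))]
blue side [(([500, 187, 32, 38, 148], [516.5, 204.8]), array([ 0.7902, -0.0987,  0.115 ])), (([270, 195, 13, 20, 206], [276.0, 204.1]), array([0.5171, 0.1915, 0.115 ]))]
blue top [(([265, 194, 13, 15, 93], [270.8, 200.8]), array([0.5169, 0.1925, 0.115 ]))]
```

View pics/c1.png

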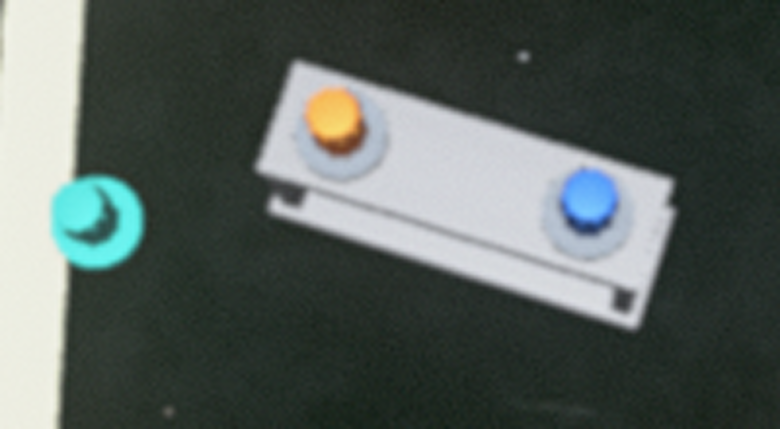

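View pics/c2.png

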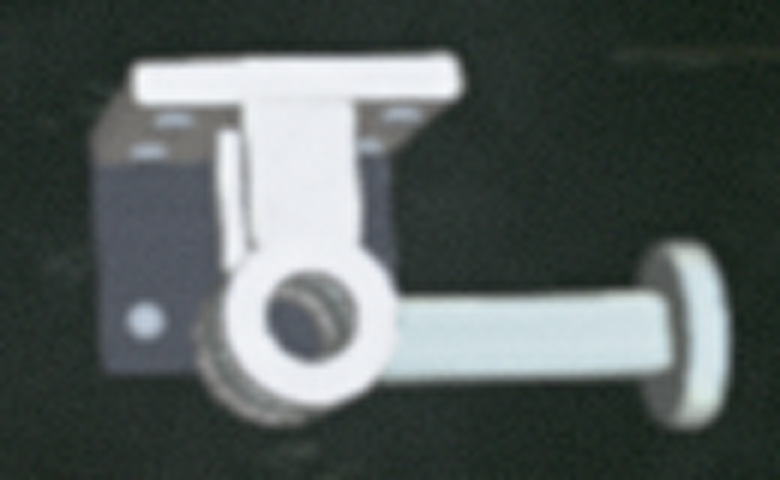

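Crops: the orange pin hangs in the rack's left hole (grey flange), blue in the right; turquoise stands off-rack. The upper lug hole is at top px ≈ (371.6,222.4).

```bash
cat >> m.py <<'E'
def plan(p):
    s=sense(); M=R.from_euler('xyz',s["tcp_rot"],degrees=True).as_matrix()
    return (M.T@(np.array(p)-s["tool_pos"])*1000).round(1)
E
python3 - <<'E'
from m import *
s=cam("top");print(onz(s,371.6,222.4,.094)); s2=cam("side")
m=cv2.inRange(s2["frame"],(150,150,150),(255,255,255))
for c in cv2.findContours(m,cv2.RETR_CCOMP,2)[0]:
    (x,y),r=cv2.minEnclosingCircle(c)
    if 300<x<380 and 260<y<320 and r>4: print(x,y,r,onz(s2,x,y,.094))
print("to orange",plan([.5493,.2984,.22]),sense()["t"])
E
```

```text
[0.48846462 0.0264527  0.094     ]
335.0 303.5 9.65670394897461 [0.45956942 0.01262545 0.094     ]
366.5 293.5 59.519004821777344 [ 0.50514961 -0.01211887  0.094     ]
339.5 299.0 7.566473007202148 [0.46980635 0.01230717 0.094     ]
340.0 289.5 5.2202534675598145 [0.48221667 0.02172505 0.094     ]
341.0 285.5 8.381627082824707 [0.48836036 0.02485988 0.094     ]
341.5 279.5 5.522780418395996 [0.49660697 0.03074904 0.094     ]
to orange [ 624.7 -674.1    1.7] 0.35
```

```bash
python3 -m jog '625 -674 0 0 1;625 -674 0 0 1;625 -674 0 0 1;625 -674 0 0 1;625 -674 0 0 1;625 -674 0 0 1;625 -674 0 0 1;625 -674 0 0 1'
python3 -c "
from m import *
print(plan([.5493,.2984,.22]),sense()['joints'].round())"
```

```text
t: 1.02
tool_pos: [0.383, -0.2614, 0.222]
tcp_rot: [179.9, -0.0, 26.3]
ft_force: [1.0, -0.4, -0.2]
width: 0.998
finger_force: 0.0
[ 396.9 -428.3    1.7] [ 37.   4.  -8. 112.   1.  64. -35.]
```

```bash
python3 -m jog '397 -428 0 0 1;397 -428 0 0 1;397 -428 0 0 1;397 -428 0 0 1;397 -428 0 0 1;397 -428 0 0 1;397 -428 0 0 1;397 -428 0 0 1'
python3 -c "
from m import *
print(plan([.5493,.2984,.22]),sense()['joints'].round())"
```

```text
t: 1.68
tool_pos: [0.4781, 0.0581, 0.2221]
tcp_rot: [179.9, -0.1, 26.3]
ft_force: [0.7, -0.1, -0.4]
width: 1.001
finger_force: 0.0
[ 170.2 -183.9    2.1] [ 14.   7. -28. 110.   3.  65. -79.]
```

```bash
python3 -m jog '170 -184 0 0 .7;170 -184 0 0 .7;170 -184 0 0 .7;170 -184 0 0 .7;170 -184 0 0 .7;170 -184 0 0 .7;170 -184 0 0 .7;170 -184 0 0 .7'
python3 - <<'E'
from m import *
s=cam("wrist"); print(plan([.5493,.2984,.117]),s["eye"])
for b in blob(s["frame"],*OR): print(b,onz(s,*b[1],.115))
cv2.imwrite("pics/w1.png",s["frame"])
E
```

```text
t: 2.35
tool_pos: [0.5478, 0.2999, 0.2211]
tcp_rot: [-179.9, 0.0, 26.6]
ft_force: [-0.3, 0.3, 0.3]
width: 0.697
finger_force: 0.0
[  1.5  -0.8 104.1] [0.60830293 0.32871669 0.37164433]
([270, 184, 27, 34, 616], [283.3, 201.2]) [0.54872996 0.29709399 0.115     ]
```

View pics/w1.png

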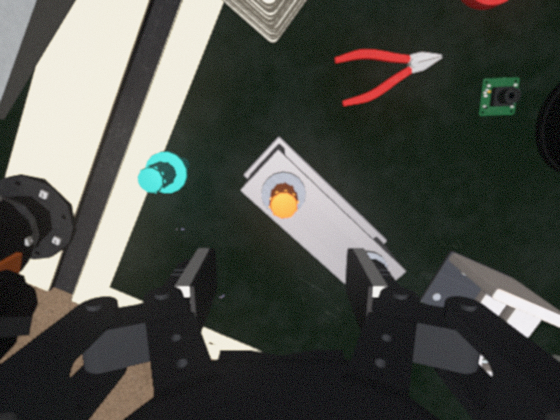

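The view shows the orange knob at (283,203), centred between the fingers; the blue one is hidden behind the right finger, ~0.1 m off. Descend and grip.

```bash
python3 -m jog '1 0 35 0 .7;1 0 70 0 .7;1 0 95 0 .7;1 0 104 0 .7;1 0 104 0 .7;1 0 104 0 .7' 60
python3 -m jog '0 0 0 0 0;0 0 0 0 0;0 0 0 0 0;0 0 0 0 0;0 0 0 0 0;0 0 0 0 0;0 0 0 0 0;0 0 0 0 0' 60
```

```text
t: 2.9
tool_pos: [0.5505, 0.296, 0.1186]
tcp_rot: [180.0, -0.1, 26.2]
ft_force: [-0.0, 0.2, 0.2]
width: 0.702
finger_force: 0.0
t: 3.57
tool_pos: [0.5508, 0.2978, 0.1195]
tcp_rot: [180.0, -0.2, 26.3]
ft_force: [-0.4, -0.0, 6.1]
width: -0.001
finger_force: 3.3
```

```bash
python3 - <<'E'
from m import *
a=cam("side");w=cam("wrist")
f=np.hstack([cv2.resize(a["frame"][60:260,150:350],(400,400),interpolation=2),cv2.resize(w["frame"],(400,300))[0:300].copy() if 0 else cv2.copyMakeBorder(cv2.resize(w["frame"],(400,300)),0,100,0,0,0)])
cv2.imwrite("pics/g1.png",f); s=sense();print(s["tool_pos"],s["width"],s["finger_force"],s["ft_force"])
for n,x in(("s",a),("w",w)): print(n,blob(x["frame"],*OR))
E
```

```text
[0.55081316 0.29782034 0.11953638] -0.00290775530780707 3.3203924846020527 [-0.36450745  0.02838976  5.47471132]
s [([238, 152, 13, 17, 143], [244.9, 160.4])]
w [([257, 223, 37, 32, 511], [273.5, 237.1])]
```

View pics/g1.png

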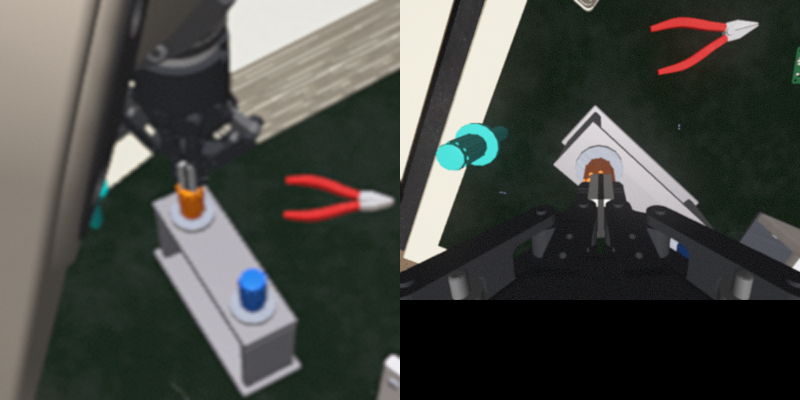

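The crop shows the fingers shut at or over the knob's top (full side px ~(245,152)), not gripping. I'll check where the fingertips actually are against projection.

```bash
python3 - <<'E'
from m import *
def proj(s,p):
    q=R.from_euler('xyz',s["orientation"],degrees=True).as_matrix().T@(np.array(p)-s["eye"]); f=210/np.tan(np.radians(s["vfov"]/2))
    return np.round([s["cx"]-f*q[0]/q[2],s["cy"]+f*q[1]/q[2]],1)
w=cam("wrist");a=cam("side");t=sense()["tool_pos"]; M=R.from_euler('xyz',sense()["tcp_rot"],degrees=True).as_matrix()
for k in(-22,0,10,22): print("tool z",k,proj(w,t+M@[0,0,k/1e3]),proj(a,t+M@[0,0,k/1e3]))
for z in(.091,.129): print("knob",z,proj(w,[.549,.2978,z]),proj(a,[.549,.2978,z]))
v=np.hstack([cv2.resize(w["frame"][180:300,220:340],(400,400),interpolation=2),cv2.resize(a["frame"][110:200,200:290],(400,400),interpolation=2)])
cv2.imwrite("pics/g2.png",v)
E
```

```text
tool z -22 [278.5 275.1] [244.5 147.4]
tool z 0 [278.8 254.3] [245.3 155.3]
tool z 10 [278.9 246.5] [245.7 158.7]
tool z 22 [279.  238.3] [246.1 162.8]
knob 0.091 [277.7 237. ] [245.6 165.6]
knob 0.129 [277.  265.6] [244.2 152.5]
```

View pics/g2.png

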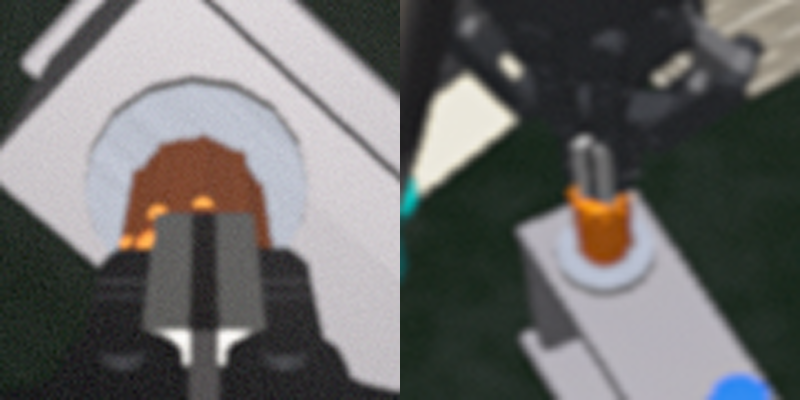

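The shut pads project about 22 mm short of where the tip figure puts them, and there's an upward force of 6 N: the tips closed on the knob's top. I'll open, and measure how far the open pad tips really reach.

```bash
python3 -m jog '0 0 0 0 .6;0 0 0 0 .6;0 0 0 0 .6;0 0 0 0 .6;0 0 0 0 .6;0 0 4 0 .6;0 0 4 0 .6'
python3 - <<'E'
from m import *
w=cam("wrist");a=cam("side"); s=sense(); print(s["tool_pos"],s["width"],s["ft_force"])
print(blob(a["frame"],*OR),blob(w["frame"],*OR))
v=np.hstack([cv2.resize(w["frame"][180:300,200:360],(480,360),interpolation=2),cv2.resize(a["frame"][110:200,205:285],(320,360),interpolation=2)])
cv2.imwrite("pics/g3.png",v)
E
```

```text
t: 4.35
tool_pos: [0.5488, 0.2965, 0.1124]
tcp_rot: [180.0, 0.1, 26.3]
ft_force: [-0.4, 0.3, 0.4]
width: 0.601
finger_force: 0.0
[0.54910555 0.29667997 0.11288754] 0.6002428409250118 [ 0.85651098  0.59138357 -0.49011337]
[([238, 147, 14, 22, 226], [244.9, 157.0])] [([251, 222, 51, 67, 2326], [276.4, 257.1])]
```

View pics/g3.png

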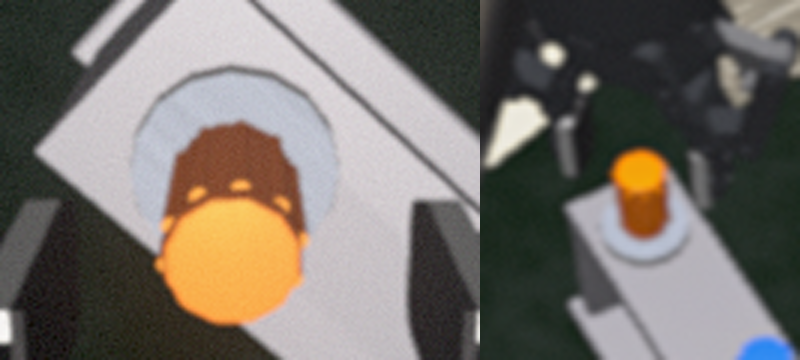

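The side crop puts the open pad tips (full px ≈ (227,154) and (261,162)) about 16 mm below the knob top, so the tips are near TCP height. The pads only caught the top edge and slipped off, and the pin hasn't moved. Going 9 mm deeper and closing.

```bash
python3 -m jog '0 0 5 0 .5;0 0 9 0 .5;0 0 9 0 .5;0 0 9 0 .5'
python3 -m jog '0 0 0 0 0;0 0 0 0 0;0 0 0 0 0;0 0 0 0 0;0 0 0 0 0;0 0 0 0 0' 40
```

```text
t: 4.78
tool_pos: [0.5493, 0.2967, 0.1041]
tcp_rot: [180.0, 0.1, 26.3]
ft_force: [-0.1, -0.9, 0.7]
width: 0.502
finger_force: 0.0
t: 5.28
tool_pos: [0.5496, 0.2974, 0.1049]
tcp_rot: [-180.0, -0.0, 26.3]
ft_force: [-0.9, 1.1, 1.1]
width: 0.238
finger_force: 39.1
```

Gripped (width 0.24 ≈ 20–22 mm, 39 N). Lift straight.

```bash
python3 -m jog '0 0 -15 0 0;0 0 -40 0 0;0 0 -70 0 0;0 0 -100 0 0;0 0 -100 0 0;0 0 -100 0 0' 60
python3 - <<'E'
from m import *
t=cam("top");a=cam("side"); s=sense();print(s["tool_pos"],s["width"],s["finger_force"],s["ft_force"])
print(blob(a["frame"],*OR),blob(a["frame"],*BL),blob(t["frame"],*OR)); print(plan([.488,.026,.205]))
E
```

```text
t: 5.78
tool_pos: [0.5507, 0.2973, 0.2065]
tcp_rot: [180.0, -0.2, 26.3]
ft_force: [-0.1, -0.5, -1.6]
width: 0.228
finger_force: 59.0
[0.5490706  0.2959853  0.20344144] 0.22881742518482812 58.9710259437561 [ 0.16610742 -1.51133524 -1.67154108]
[([235, 109, 14, 24, 235], [241.0, 120.3])] [([500, 187, 32, 37, 145], [516.7, 204.6]), ([270, 195, 13, 20, 207], [276.0, 204.1])] []
[-174.3  215.    -1. ]
```

```bash
python3 -m jog '-25 30 0 0 0;-55 68 0 0 0;-85 105 0 0 0;-115 142 0 0 0;-145 179 0 0 0;-165 204 0 0 0;-174 215 0 0 0;-174 215 0 0 0'
python3 -m jog '0 0 0 0 0;0 0 0 0 0'
python3 - <<'E'
from m import *
t=cam("top");a=cam("side");w=cam("wrist"); s=sense();print(s["tool_pos"],s["width"],s["tcp_rot"])
print(blob(a["frame"],*OR),blob(a["frame"],*BL)[-1])
v=np.hstack([cv2.resize(w["frame"][120:420,130:430],(400,400),interpolation=2),cv2.resize(a["frame"][200:330,270:400],(400,400),interpolation=2)])
cv2.imwrite("pics/b1.png",v)
E
```

```text
t: 6.55
tool_pos: [0.4858, 0.0182, 0.2024]
tcp_rot: [179.9, 0.4, 25.6]
ft_force: [0.4, 0.6, -1.2]
width: 0.228
finger_force: 59.1
t: 6.72
tool_pos: [0.4882, 0.0276, 0.2036]
tcp_rot: [-179.9, 0.1, 26.3]
ft_force: [0.7, 0.7, -1.2]
width: 0.227
finger_force: 59.1
[0.48876726 0.02878124 0.2042344 ] 0.2261451541710212 [-1.79948973e+02  2.79645778e-02  2.64610420e+01]
[([340, 237, 18, 25, 264], [348.1, 249.6])] ([500, 187, 32, 37, 151], [516.7, 204.7])
```

View pics/b1.png

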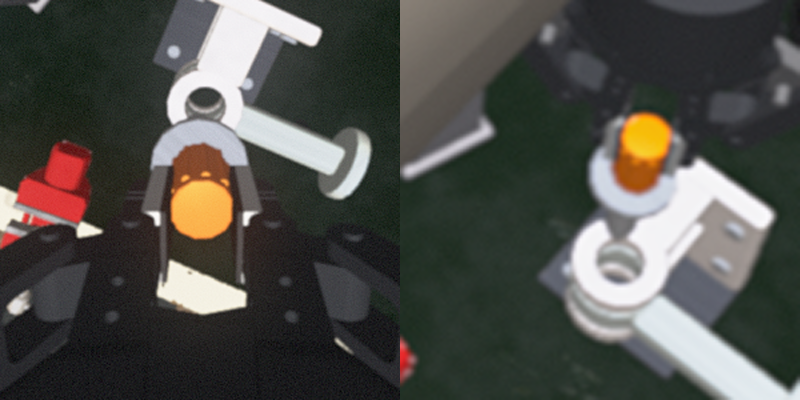

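The wrist crop shows the lug hole at full px (283,196) and knob top at (281.5,276); the side crop shows the hole at (340.8,285.1), with the pin upright just over it.

```bash
python3 - <<'E'
from m import *
t=cam("top");a=cam("side");w=cam("wrist");s=sense()
print("hole w",onz(w,283,195.8,.094),"side",onz(a,340.8,285.1,.094),"top",onz(t,371.6,222.4,.094))
print("knobtop w",onz(w,281.5,276,.229),"knob side",onz(a,348.1,249.6,.215),"side at .229",onz(a,270+246/3.077,200+134/3.077,.229)); print(s["tool_pos"],plan([.488,.026,.11]))
E
```

```text
hole w [0.49289412 0.02726424 0.094     ] side [0.48865825 0.02551314 0.094     ] top [0.48846462 0.0264527  0.094     ]
knobtop w [0.4902818  0.02769189 0.229     ] knob side [0.48727395 0.02703337 0.215     ] side at .229 [0.48934481 0.02756705 0.229     ]
[0.48890949 0.02821925 0.2044947 ] [-1.8  1.6 94.5]
```

```bash
python3 -m jog '0 2 0 0 0;0 2 15 0 0;0 2 30 0 0;0 2 45 0 0;0 2 45 0 0'
python3 -m jog '0 0 10 0 0;0 0 20 0 0;0 0 30 0 0;0 0 40 0 0;0 0 40 0 0;0 0 40 0 0'
```

```text
t: 7.43
tool_pos: [0.4876, 0.025, 0.1571]
tcp_rot: [-179.9, 0.3, 26.3]
ft_force: [-0.9, 0.5, -1.8]
width: 0.225
finger_force: 59.1
t: 7.93
tool_pos: [0.4892, 0.0253, 0.119]
tcp_rot: [-180.0, 0.1, 26.3]
ft_force: [-0.0, 0.3, -1.5]
width: 0.228
finger_force: 59.1
```

```bash
python3 -m jog '0 0 2 0 0;0 0 4 0 0;0 0 4 0 0;0 0 4 0 0'; python3 -m jog '0 0 1 0 0;0 0 1 0 0;0 0 2 0 0;0 0 2 0 0'
```

```text
t: 8.27
tool_pos: [0.4899, 0.0253, 0.1159]
tcp_rot: [180.0, -0.0, 26.3]
ft_force: [0.1, -0.5, -1.0]
width: 0.227
finger_force: 59.1
t: 8.6
tool_pos: [0.49, 0.0254, 0.114]
tcp_rot: [180.0, -0.0, 26.3]
ft_force: [-1.1, 0.3, 0.9]
width: 0.229
finger_force: 59.6
```

Seating contact begins (force rising to +0.9 N, height as expected). Open gently, then retreat.

```bash
python3 -m jog '0 0 0 0 .5;0 0 0 0 .5;0 0 0 0 .5;0 0 0 0 .5;0 0 0 0 .5;0 0 0 0 .5'
python3 -m jog '0 0 -20 0 .5;0 0 -50 0 .5;0 0 -85 0 .5;0 0 -120 0 .5;0 0 -120 0 .5;0 0 -120 0 .5'
python3 - <<'E'
from m import *
a=cam("side");w=cam("wrist"); print(sense()["tool_pos"])
for n,c in(("s",a),("w",w)): print(n,[(b,onz(c,*b[1],.124).round(4)) for b in blob(c["frame"],*OR)])
print(blob(a["frame"],*BL))
cv2.imwrite("pics/e1.png",np.hstack([cv2.resize(w["frame"][120:420,130:430],(400,400),interpolation=2),cv2.resize(a["frame"][210:330,280:400],(400,400),interpolation=2)]))
E
```

```text
t: 9.1
tool_pos: [0.4898, 0.0253, 0.1137]
tcp_rot: [180.0, -0.0, 26.3]
ft_force: [-0.5, -0.2, -0.0]
width: 0.499
finger_force: 0.0
t: 9.6
tool_pos: [0.4914, 0.0255, 0.2359]
tcp_rot: [179.8, -0.3, 26.3]
ft_force: [-0.7, 0.1, -1.4]
width: 0.498
finger_force: 0.0
[0.48911004 0.02514791 0.23294149]
s [(([336, 267, 15, 21, 159], [342.4, 278.6]), array([0.4865, 0.0244, 0.124 ]))]
w [(([266, 184, 27, 35, 616], [279.3, 202.0]), array([0.4881, 0.0244, 0.124 ]))]
[([500, 187, 32, 38, 152], [516.5, 204.9])]
```

View pics/e1.png

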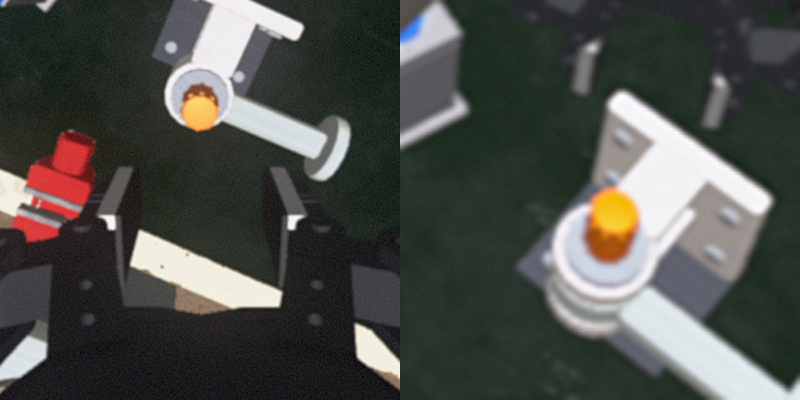

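The flange sits concentric on the upper lug (side crop (608,245)) and the pin is upright and released, with the gripper clear.

```bash
python3 -c "
from rig import *
print(hand_in())"
```

```text
the job is handed in; nothing more can be done
None
```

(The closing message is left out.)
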